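Park the slicer's carriage lock and run the carriage to the loading end

TASK

The vegetable slicer's carriage is still locked for storage by the sprung T-handled plunger on its lug. Pull the T-handle up as far as it goes without straining it, turn it a quarter turn either way and ease it down into its rest groove so that it stays up by itself when you let go. Then slide the freed carriage by its round push knob all the way to the other end of the bed, gently, until it rests fully home against the rubber buffers; leave the plunger parked and the things round the slicer where they are.

Things in the scene. Friction and masses are not known exactly. Their poses are not given: they have to be found in the camera images.
- slicer: Carriage slicer fixed on the counter: 344 x 154 mm steel bed, beech side rails, four short legs over a grey plate. Origin on the counter under the bed's centre, z up, y along the bed toward the end where the carriage is to go, x across. Bed top at z = 80 mm, side rails up to 96 mm. Position and yaw (up to 0.35 rad) vary.
- carriage: Aluminium frame 114 x 194 mm on the bed, axes as the slicer's, with an open white square hopper (102 mm, rim 118 mm above the counter) in the middle. Origin at its middle at bed level (80 mm above the counter), y = -55 mm on the slicer when locked. Plunger axis at y = -72 mm, push knob axis at y = +72 mm, x = 0. Slides with about 2 N of drag.
- housing: Seat of the plunger on the carriage: washer and hexagon locknut, carrying an upright steel barrel 26 mm across. The barrel's top has a deep slot along y (7 mm wide, locked) and, square to it along x, the rest groove (7 mm wide, 4 mm deep). Origin on the axis, 90 mm above the counter. How far the barrel is screwed out varies: its rim is 128.5 to 144.5 mm above the counter.
- plunger: Sprung index plunger: black T-handle, 9 mm stem, 5 mm cross pin parallel to the handle, 8 mm locking pin 6 mm deep in the bed. The spring pulls it down with 7 N (low) to 10 N (high). The cross pin leaves the slot after 12 to 28 mm of lift, as the barrel is set; 2.5 mm higher a hard stop ends the stroke and the pull rises steeply. Turned too low it jams. Over 18 N on the housing is abuse.
- t_handle (a point): Centre of the black T-handle, a bar 44 mm long, 12 mm thick and 22 mm tall, on the plunger axis, 169.5 mm above the counter while locked, at least 14 mm of bare stem under it. Axes: y along the bar (along the bed while locked), x across its thickness, z up.
- plunger_lift (a joint): How far the plunger is drawn up, m: 0 locked (fully down), 0.008 to 0.024 when parked in the rest groove (it drops back 4 mm into it).
- plunger_turn (a joint): Angle of the T-handle about the vertical, rad, counterclockwise from above: about 0 in the slot, +1.57 or -1.57 in the rest groove (either will do); it turns no further than 1.9 either way.
- carriage_slide (a joint): Travel of the carriage along the slicer's y, m: 0 locked (1.5 mm of play), 0.110 on touching the end buffers.
- push_knob (a point): Centre of the grip of the carriage's black round push knob, 28 mm across and 18 mm tall there, on a thinner neck that begins 9 mm below; 145 mm above the counter. Axes as the carriage's.
- end_stop: Aluminium cross bar at the bed's +y end with two rubber buffers (origin and axes as the slicer's); the carriage meets them at 0.110 m of travel and they give about 1 mm. Press them with no more than 20 N.
- onion: Bystander: an onion, 73 x 75 x 77 mm, standing on the counter. Origin at its underside.
- lemon: Bystander: a lemon, 83 x 58 x 58 mm, lying on the counter. Origin at its underside.
- salt_mill: Bystander: a turned wooden mill, 56 mm across and 165 mm tall. Origin at its underside.
- spice_jar: Bystander: a spice jar with a dark lid, 41 mm across and 105 mm tall. Origin at its underside.

How it is judged:
By the outcome, as a careful person would: the job done as asked, in the order asked, and still so for the second after the job is handed in, with the robot touching nothing.
It also fails if it takes over 67 s, if anything falls off the work surface, if the arm or the gripper's body presses on something with over 40 N, if the wrist force passes 120 N, or if a joint passes its speed limit or range.

ROBOT

A 6-joint arm with a two-finger parallel gripper is mounted at the origin on a cart in front of the work surface, level with it; the furniture and walls round the work are solid. World frame = base frame: x ahead of the robot, y to its left, z up, the work surface at z = 0. Lengths are in mm, angles in rad, forces in N, time in s.
With the tool pointing down it reaches from about 275 to 1000 mm from the base axis. Payload 8.4 kg.
Tool frame: the origin (TCP) lies at the very end of the fingers, on their centre line; the grasp point (between the pads) lies 19 mm behind it; y points along the fingers, x is the direction in which the jaws open and shut, and the axes are right-handed (so a half turn about y gives the same grasp; the last joint's range is limited). The gripper opens to 85 mm and grips with 20 to 120 N. Pads are 22 mm wide; open, the fingers measure 114 mm over their backs; the gripper's body (76 mm by 85 mm) begins 54 mm behind the grasp point. The pads swing forward as they close: fully open they stand 13 mm farther back than shut.
Start: joints at [1.141, 0.353, 1.633, -0, 1.155, -0.002], TCP at [259.293, 568.678, 231.281] pointing down, gripper open.
Joint ranges: [-2.63, 2.63], [-0.92, 2.1], [0.06, 2.66], [-1.3, 4.44], [0, 2.69], [-3.02, 3.02]. Speed limits (rad/s): [2.22, 2.22, 2.79, 3.14, 3.14, 3.14].

INTERFACE

Orientations are given as [roll, pitch, yaw] about the fixed x, y, z axes, in that order (R = Rz(yaw) Ry(pitch) Rx(roll)).
In Python, from rig import r gives the robot as it stands.
- The arm moves only by the tool servo_tool, never from a script. Its argument "motion" is a list of rows, each a list of 7 numbers: the opening, from -1 (shut) to 1 (fully open), then the shift along the tool's x, y, z in m, then the turn, a rotation vector about the tool's x, y, z in units of 10 degrees (1.0 is 10 degrees). A call has 1 to 12 rows; each row is the pose to reach, as a shift and turn from the pose commanded when the call began, along the tool's axes at that moment; what a row does not reach only later rows make up. A row lasts 1/8 s, in which the tool goes at most 62.5 mm and 10.7 degrees, less where a joint would pass 70% of its speed; a pose out of reach is approached as far as the arm can. A call with a gripper value outside its range is refused whole. The fingers move at their own pace and stop on an object; "grip_force" is the grip in N (left out, the last holds). Time passes only in rows, so rows that repeat a pose let the fingers close. It gives the time, the measured TCP pose, the force and the opening at its end, in the units of the state.
- r.sense(): the state, without advancing time (a new reading comes with each control period).
- r.grab_frame(name): name is "scene" or "side" or "wrist"; returns the picture (480x640x3 uint8, red, green, blue); there is no depth.
- r.calibration(name): a dict with "fx", "fy", "cx", "cy" (pixels), "R" (3x3) and "t" (3): a world point X has camera coordinates R X + t; the wrist camera has in their place "mount" (4x4, takes a point from camera to tool coordinates, whose origin is the TCP and whose axes are the tool frame's). Camera axes: x right, y down, z forward; pixel columns grow to the right and rows downward; lengths in mm; the calibration is good to about 2 mm. A picture is of the moment at which its call begins: read the wrist's pose just before it. calibration takes no time and is no camera call.
- r.sign_off(): hands the job in, once; it reports no verdict.
The state is a dict: "clock": time; "qpos": joint angles; "qvel": joint speeds; "joint_efforts": joint torques, N m; "eef_pos": TCP position; "tcp_rot": TCP orientation; "contact_force": force on the tool from outside, world axes, zero at the start; "wrist_torque": the same for the moment, N m; "opening": opening from 0.0 (shut) to 1.0 (fully open).
Only numpy, scipy, OpenCV 4.12 (cv2) and the standard library are available. Lean on these libraries where they do the work, as an engineer would, in place of code of your own. Each camera call takes 0.05 s, during which the arm holds its last target. There are 200 camera calls.

## Working session

There is one attempt and no reset: what is moved stays moved. The work goes in short steps, Python scripts to look and compute and a tool call to move; the robot and the scene stay as the last step left them, time stands still between calls to the robot, and variables do not carry over. Pictures are saved under pics/ and viewed, on a budget of 10 in all, crops included, one or two more only if the job needs it, and the job is handed in when it is done.

Besides the shell and the picture viewer there is one more tool, called as name([rows], argument=value, ...), one row to a line, values as JSON. servo_tool: Moves the arm, as the interface text tells. Its arguments: {"type":"object","properties":{"motion":{"type":"array","items":{"type":"array","items":{"type":"number"}}},"grip_force":{"type":"number"}},"required":["motion"]}

```bash
mkdir -p pics; ls; python3 - <<'E'
from rig import r
import cv2,numpy as np
s=r.sense();print({k:np.round(v,3) for k,v in s.items()})
for n in("scene","side"):
    cv2.imwrite(f"pics/{n}0.png",r.grab_frame(n)[:,:,::-1]);print(n,r.calibration(n))
print(r.calibration("wrist"))
E
```

```text
pics
{'clock': np.float64(0.0), 'qpos': array([ 1.141,  0.354,  1.634, -0.   ,  1.155, -0.002]), 'qvel': array([-0.   ,  0.002,  0.002,  0.   ,  0.   , -0.   ]), 'joint_efforts': array([ 1.0000e-03, -6.0528e+01, -3.4207e+01,  0.0000e+00,  1.0000e-02,
       -0.0000e+00]), 'eef_pos': array([259.102, 568.234, 230.565]), 'tcp_rot': array([-1.571e+00,  1.000e-03,  1.143e+00]), 'contact_force': array([0.038, 0.328, 0.49 ]), 'wrist_torque': array([-0.021, -0.002,  0.017]), 'opening': np.float64(1.002)}
scene {'fx': 576.3563777005701, 'fy': 576.3563777005701, 'cx': 322.2283268673312, 'cy': 227.85463867013667, 'R': array([[-0.83241223, -0.55408707, -0.00879709],
       [-0.49597893,  0.75200853, -0.43415214],
       [ 0.24717357, -0.35703038, -0.90079661]]), 't': array([ 409.243491  ,  279.56085503, 1315.47209088])}
side {'fx': 476.80508524657023, 'fy': 476.80508524657023, 'cx': 312.6061882312372, 'cy': 238.61529501652674, 'R': array([[ 0.55576012, -0.83102112,  0.02312127],
       [-0.47081561, -0.33754474, -0.81510503],
       [ 0.68517396,  0.44211701, -0.57885162]]), 't': array([-282.75616632,  331.93797796, 1092.20221792])}
{'fx': 432.1351323129511, 'fy': 432.1351323129511, 'cx': 319.63290785271386, 'cy': 234.67816794311165, 'mount': array([[ 9.99999086e-01, -8.57045514e-04, -1.04563645e-03,
         7.84223283e-01],
       [ 7.13294821e-04, -3.22562557e-01,  9.46547879e-01,
        -1.43114728e+02],
       [-1.14851778e-03, -9.46547760e-01, -3.22561651e-01,
         8.44145961e+01],
       [ 0.00000000e+00,  0.00000000e+00,  0.00000000e+00,
         1.00000000e+00]])}
```

View pics/scene0.png

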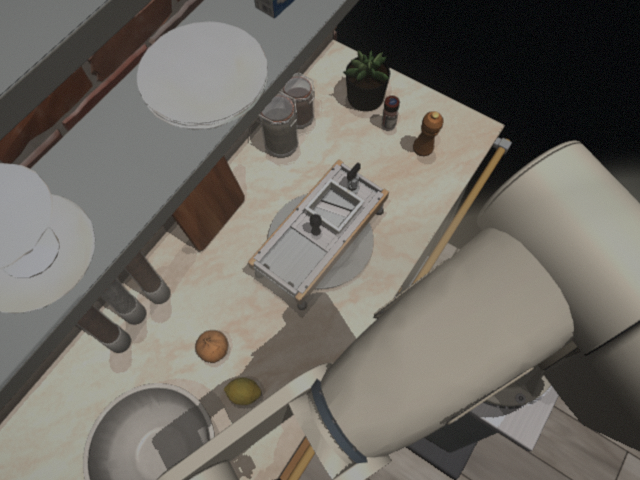

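View pics/side0.png

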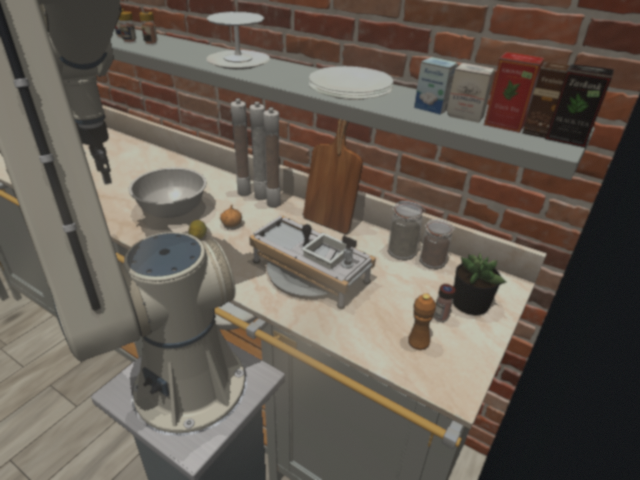

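Scene view: T-handle near (354,172), push knob near (315,220). Side view: knob near (306,232), handle near (349,243). I'll mask the black parts and cast rays from both views.

```bash
cat > h.py <<'E'
import numpy as np,cv2
from scipy.spatial.transform import Rotation as Ro
from rig import r
def ray(c,uv,R=None,t=None):
    R=c['R'];t=c['t'];d=R.T@np.array([(uv[0]-c['cx'])/c['fx'],(uv[1]-c['cy'])/c['fy'],1]);return -R.T@t,d/np.linalg.norm(d)
def plane(c,uv,z):
    o,d=ray(c,uv);return o+d*(z-o[2])/d[2]
def tri(rs):
    A=sum(np.eye(3)-np.outer(d,d) for o,d in rs);b=sum((np.eye(3)-np.outer(d,d))@o for o,d in rs);return np.linalg.solve(A,b)
def wcal(s):
    c=dict(r.calibration("wrist"));M=c['mount'];Rt=Ro.from_euler('xyz',s['tcp_rot']).as_matrix()
    Rc=Rt@M[:3,:3];p=s['eef_pos']+Rt@M[:3,3];c['R']=Rc.T;c['t']=-Rc.T@p;return c
def proj(c,X):
    p=c['R']@X+c['t'];return np.array([c['fx']*p[0]/p[2]+c['cx'],c['fy']*p[1]/p[2]+c['cy']])
def blobs(im,box,th,amin=8):
    u0,u1,v0,v1=box;m=(im[v0:v1,u0:u1].max(2)<th).astype(np.uint8)
    n,l,st,ce=cv2.connectedComponentsWithStats(m)
    return [(st[i,4],np.round(ce[i]+[u0,v0],1),st[i,:4]+[u0,v0,0,0]) for i in range(1,n) if st[i,4]>=amin]
E
python3 - <<'E'
from h import *
B={"scene":(295,372,155,240),"side":(290,365,220,260)}
for n in B:
    im=cv2.imread(f"pics/{n}0.png");c=r.calibration(n)
    for th in(50,70): 
        for b in blobs(im,B[n],th):print(n,th,b,plane(c,b[1],169.5)[:2].round(),plane(c,b[1],145)[:2].round())
a=cv2.imread("pics/scene0.png")[130:310,240:400];b=cv2.imread("pics/side0.png")[205:305,235:385]
cv2.imwrite("pics/crop0.png",np.vstack([cv2.resize(a,(480,540))[:, :],np.zeros((0,480,3),np.uint8)]) if 0 else np.hstack([cv2.resize(a,(400,450)),cv2.copyMakeBorder(cv2.resize(b,(400,267)),0,183,0,0,0)]))
E
```

```text
scene 50 (np.int32(97), array([352.8, 172.3]), array([347, 164,  13,  17])) [ 487. -123.] [ 494. -136.]
scene 50 (np.int32(85), array([315.1, 221.2]), array([311, 215,  10,  15])) [489.  29.] [496.  19.]
scene 70 (np.int32(136), array([351.7, 172.3]), array([342, 164,  18,  19])) [ 489. -121.] [ 496. -134.]
scene 70 (np.int32(31), array([364.9, 182.8]), array([358, 178,  14,  10])) [ 449. -114.] [ 455. -127.]
scene 70 (np.int32(126), array([343.5, 194.2]), array([330, 184,  28,  21])) [474. -63.] [481. -74.]
scene 70 (np.int32(26), array([351.2, 187.2]), array([348, 183,   8,   8])) [469. -87.] [ 476. -100.]
scene 70 (np.int32(194), array([314.9, 223.4]), array([307, 213,  15,  22])) [487.  34.] [494.  24.]
side 70 (np.int32(90), array([306.1, 232.7]), array([302, 226,   9,  18])) [454. -11.] [483.   9.]
side 70 (np.int32(70), array([348.7, 242.1]), array([343, 237,  12,  11])) [ 483. -128.] [ 514. -112.]
```

View pics/crop0.png

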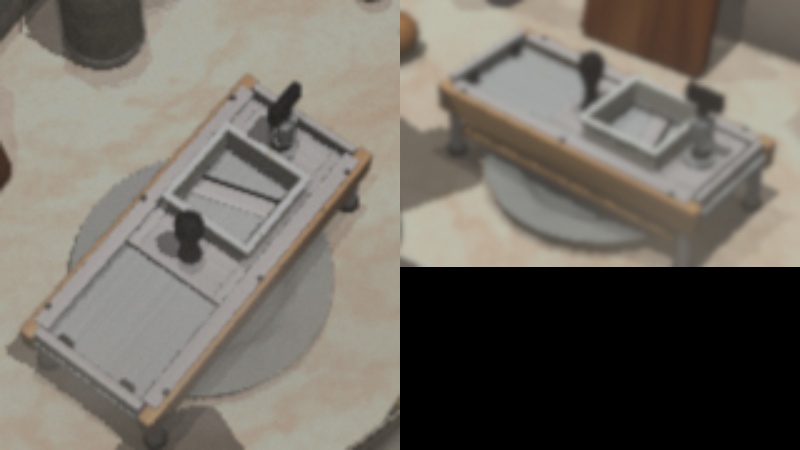

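The crop shows the knob at scene (315,220) and the handle at (354,172), with the bed's yaw near -0.08. I'll go above the carriage for a wrist view.

servo_tool([
  [1, -0.04, -0.02, -0.04, 0, 0.6, 0],
  [1, -0.08, -0.04, -0.08, 0, 1.2, 0],
  [1, -0.12, -0.069, -0.12, 0, 1.8, 0],
  [1, -0.16, -0.069, -0.16, 0, 2.4, 0],
  [1, -0.2, -0.069, -0.2, 0, 3, 0],
  [1, -0.24, -0.069, -0.24, 0, 3.6, 0],
  [1, -0.28, -0.069, -0.28, 0, 4.2, 0],
  [1, -0.32, -0.069, -0.32, 0, 4.8, 0],
  [1, -0.36, -0.069, -0.36, 0, 5.4, 0],
  [1, -0.4, -0.069, -0.4, 0, 6, 0],
  [1, -0.44, -0.069, -0.44, 0, 6.6, 0],
  [1, -0.471, -0.069, -0.469, 0, 7, 0],
])

```text
clock: 1.6
eef_pos: [490.9, -56.7, 300.1]
tcp_rot: [-1.571, 0.0, -0.083]
contact_force: [0.5, 0.4, -0.1]
opening: 0.999
```

servo_tool([
  [1, 0, 0, 0, 0, 0, 0],
  [1, 0, 0, 0, 0, 0, 0],
  [1, 0, 0, 0, 0, 0, 0],
])

```text
clock: 1.98
eef_pos: [490.2, -53.5, 300.2]
tcp_rot: [-1.571, 0.0, -0.077]
contact_force: [-0.2, 0.6, -0.2]
opening: 1.002
```

```bash
python3 - <<'E'
from h import *
s=r.sense();np.save("s1.npy",s,allow_pickle=True);print({k:np.round(v,3) for k,v in s.items()})
cv2.imwrite("pics/w1.png",r.grab_frame("wrist")[:,:,::-1])
E
```

```text
{'clock': np.float64(1.975), 'qpos': array([-0.112,  0.08 ,  1.825,  0.   ,  1.237, -0.035]), 'qvel': array([ 0.004, -0.002, -0.002, -0.002, -0.   ,  0.001]), 'joint_efforts': array([-5.3000e-01, -4.1600e+01, -3.5796e+01, -2.2000e-02, -2.0000e-03,
        1.0000e-03]), 'eef_pos': array([490.247, -53.482, 300.179]), 'tcp_rot': array([-1.571,  0.   , -0.077]), 'contact_force': array([-0.186,  0.587, -0.233]), 'wrist_torque': array([ 0.061, -0.052,  0.054]), 'opening': np.float64(1.002)}
```

View pics/w1.png

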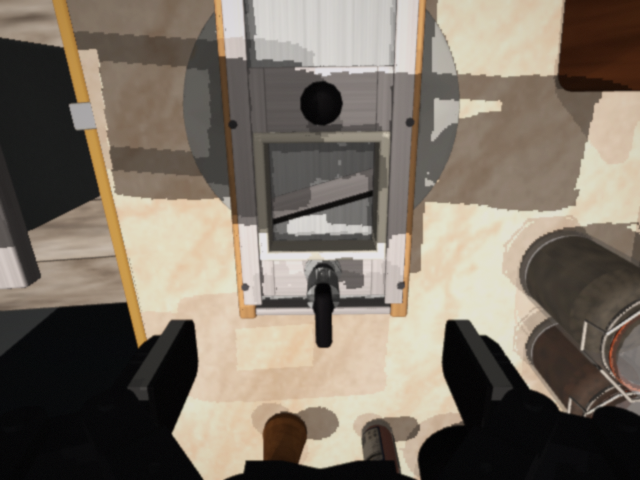

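The wrist view shows the knob at (321,103), the T-handle bar from about (323,283) to (323,347), and hopper corners near (257,137)–(388,257). Now I'll measure them.

```bash
python3 - <<'E'
from h import *
s=np.load("s1.npy",allow_pickle=True).item();c=wcal(s);im=cv2.imread("pics/w1.png")
K=[b for b in blobs(im,(290,355,70,135),50,50)]
H=[b for b in blobs(im,(295,350,262,360),50,50)];print(K,H)
k=plane(c,K[0][1],147);print("knob",k)
b=H[0];m=(im[275:360,300:345].max(2)<50)
for v in range(262,352,6):
    u=np.where(im[v,300:345].max(1)<50)[0]+300
    if len(u):print(v,u.min(),u.max(),plane(c,(u.mean(),v),180.5).round(1)[:2])
# other views
cs,cd=r.calibration("scene"),r.calibration("side")
print("knob tri",tri([ray(c,K[0][1]),ray(cs,(315.2,220))]),"handle scene",plane(cs,(354,171.6),172), plane(cs,(315.2,219.8),147))
# rails: beech edge mask
hsv=cv2.cvtColor(im,cv2.COLOR_BGR2HSV)
for v in(40,100,160,220,280):
    o=[]
    for lo,hi in((205,255),(385,440)):
        row=hsv[v,lo:hi].astype(int);u=np.where((row[:,1]>110)&(row[:,0]>8)&(row[:,0]<25))[0]+lo
        o.append((u.min(),u.max()) if len(u) else None)
    print(v,o,[plane(c,(np.mean(x),v),96)[:2].round(1) for x in o if x])
E
```

```text
[(np.int32(1444), array([320.6, 103. ]), array([300,  81,  42,  45]))] [(np.int32(57), array([324.6, 266. ]), array([316, 264,  18,   7])), (np.int32(1159), array([324.4, 309.8]), array([313, 275,  37,  72]))]
knob [495.49271082  20.76881548 147.        ]
268 328 332 [493.7 -82.5]
280 318 336 [492.5 -91.2]
286 316 336 [488.4 -95.3]
292 315 331 [487.7 -99.7]
298 315 338 [ 488.7 -104.3]
304 300 343 [ 486.2 -108.6]
310 314 332 [ 486.7 -113.3]
316 316 330 [ 486.4 -117.9]
322 316 330 [ 486.  -122.5]
328 316 330 [ 485.7 -127.3]
334 316 330 [ 485.3 -132. ]
340 317 330 [ 485.3 -136.9]
346 319 327 [ 484.6 -141.7]
knob tri [495.3192352   20.87370862 154.69518578] handle scene [ 484.98231543 -124.54483661  172.        ] [497.67923973  17.19566858 147.        ]
40 [(np.int64(217), np.int64(223)), (np.int64(417), np.int64(423))] [array([424.9,  69.1]), array([571.7,  57.5])]
100 [(np.int64(222), np.int64(227)), (np.int64(414), np.int64(419))] [array([421.9,  27. ]), array([568.9,  15.5])]
160 [(np.int64(228), np.int64(232)), (np.int64(411), np.int64(415))] [array([419.5, -18.9]), array([565.8, -30.4])]
220 [(np.int64(233), np.int64(236)), (np.int64(407), np.int64(411))] [array([415.9, -69.1]), array([562. , -80.5])]
280 [(np.int64(237), np.int64(241)), (np.int64(404), np.int64(408))] [array([ 412.1, -124.2]), array([ 558.8, -135.6])]
```

Consistent: yaw is about -0.0665, handle at about (485.8,-122.7), knob at (495.4,20.8), 144 mm apart along the rail direction. Moving to the handle.

servo_tool([
  [1, 0.001, 0.02, -0.04, 0, 0, 0],
  [1, 0.001, 0.05, -0.0693, 0, -0.06, 0],
  [1, 0.001, 0.09, -0.0693, 0, -0.06, 0],
  [1, 0.001, 0.1, -0.0693, 0, -0.06, 0],
  [1, 0.001, 0.1, -0.0693, 0, -0.06, 0],
  [1, 0.001, 0.1, -0.0693, 0, -0.06, 0],
])

```text
clock: 2.78
eef_pos: [487.2, -123.3, 201.8]
tcp_rot: [-1.571, -0.002, -0.067]
contact_force: [-0.8, -0.3, -0.0]
opening: 1.0
```

```bash
python3 - <<'E'
from h import *
s=r.sense();print({k:np.round(s[k],3) for k in("clock","eef_pos","tcp_rot","contact_force")})
im=r.grab_frame("wrist")[:,:,::-1].copy();cv2.imwrite("pics/w2.png",im);c=wcal(s)
hs=np.array([485.8,-122.7,0]);d=np.array([.0665,.998,0])
for L in(-22,22):print(proj(c,hs+L*d+[0,0,180.5]))
m=(im.max(2)<45)
for v in range(100,330,10):
    u=np.where(m[v,290:350])[0]+290
    if len(u):print(v,u.min(),u.max(),plane(c,((u.min()+u.max()+1)/2,v),180.5).round(1)[:2])
E
```

```text
{'clock': np.float64(2.775), 'eef_pos': array([ 487.214, -123.313,  201.78 ]), 'tcp_rot': array([-1.571, -0.002, -0.067]), 'contact_force': array([-0.848, -0.26 , -0.031])}
[318.38117988 341.73813046]
[318.07274781 248.02336884]
130 332 349 [499.  -54.6]
140 297 325 [487.8 -57.5]
150 290 293 [480.2 -60.7]
220 312 326 [488.7 -88.9]
240 307 332 [488.3 -97.3]
250 305 333 [ 487.8 -101.6]
260 305 334 [ 487.7 -106. ]
270 304 335 [ 487.4 -110.5]
280 304 335 [ 487.1 -115. ]
290 307 332 [ 486.8 -119.6]
300 308 332 [ 486.7 -124.3]
310 308 332 [ 486.3 -129.1]
320 308 332 [ 486.  -133.9]
```

View pics/w2.png

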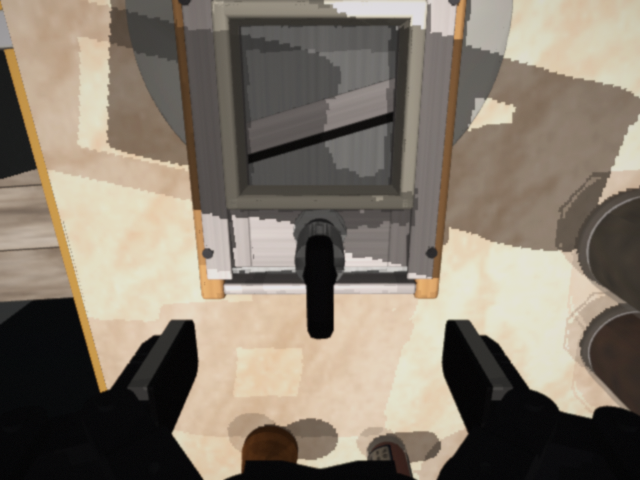

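The handle (u 308–332, end at v 338) is centred between the fingers (u 197–443). Its end reads about 1.5 mm toward +y, so I'll allow for that, go down and grip.

servo_tool([
  [1, 0, 0.02, 0.0015, 0, 0, 0],
  [1, 0, 0.04, 0.0015, 0, 0, 0],
  [1, 0, 0.049, 0.0015, 0, 0, 0],
  [1, 0, 0.049, 0.0015, 0, 0, 0],
  [-0.3, 0, 0.049, 0.0015, 0, 0, 0],
  [-0.5, 0, 0.049, 0.0015, 0, 0, 0],
], grip_force=40)

```text
clock: 3.58
eef_pos: [486.7, -122.2, 152.0]
tcp_rot: [-1.571, -0.001, -0.068]
contact_force: [0.3, 0.0, 0.3]
opening: 0.6
```

```bash
python3 - <<'E'
from h import *
s=r.sense();print({k:np.round(s[k],3) for k in("clock","eef_pos","tcp_rot","contact_force","opening")})
cs,cd=r.calibration("scene"),r.calibration("side")
print(plane(cs,(424,150),5),plane(cs,(389,126),5),plane(cs,(432,118),150),plane(cd,(420,343),5),plane(cd,(442,316),5))
E
```

```text
{'clock': np.float64(3.575), 'eef_pos': array([ 486.727, -122.241,  151.978]), 'tcp_rot': array([-1.571e+00, -1.000e-03, -6.800e-02]), 'contact_force': array([0.269, 0.013, 0.28 ]), 'opening': np.float64(0.6)}
[ 412.7487022  -374.46751461    5.        ] [ 531.19379087 -390.19210037    5.        ] [ 413.35775429 -371.18193127  150.        ] [ 415.51871488 -388.12393862    5.        ] [ 539.59975168 -398.21047257    5.        ]
```

servo_tool([
  [-0.7, 0, 0, 0, 0, 0, 0],
  [-1, 0, 0, 0, 0, 0, 0],
  [-1, 0, 0, 0, 0, 0, 0],
  [-1, 0, 0, 0, 0, 0, 0],
  [-1, 0, 0, 0, 0, 0, 0],
  [-1, 0, 0, 0, 0, 0, 0],
])

```text
clock: 4.32
eef_pos: [487.2, -122.3, 151.6]
tcp_rot: [-1.571, -0.002, -0.068]
contact_force: [5.1, 0.0, 0.8]
opening: 0.134
```

servo_tool([
  [-1, 0.0005, 0, 0, 0, 0, 0],
  [-1, 0.0005, 0, 0, 0, 0, 0],
  [-1, 0.0005, 0, 0, 0, 0, 0],
])

```text
clock: 4.7
eef_pos: [487.2, -122.3, 151.6]
tcp_rot: [-1.571, -0.001, -0.068]
contact_force: [3.6, -0.9, 5.3]
opening: 0.134
```

servo_tool([
  [-1, 0.001, -0.001, 0, 0, 0, 0],
  [-1, 0.001, -0.001, 0, 0, 0, 0],
  [-1, 0.001, -0.001, 0, 0, 0, 0],
])

```text
clock: 5.08
eef_pos: [487.2, -122.1, 151.7]
tcp_rot: [-1.571, 0.001, -0.068]
contact_force: [3.4, -2.2, -6.1]
opening: 0.135
```

servo_tool([
  [-1, 0.0005, -0.001, 0, 0, 0, 0],
  [-1, 0.0005, -0.002, 0, 0, 0, 0],
  [-1, 0.0005, -0.003, 0, 0, 0, 0],
  [-1, 0.0005, -0.003, 0, 0, 0, 0],
])

```text
clock: 5.58
eef_pos: [487.3, -122.1, 155.1]
tcp_rot: [-1.571, 0.002, -0.068]
contact_force: [-1.8, -0.9, -7.0]
opening: 0.133
```

servo_tool([
  [-1, 0, -0.002, 0, 0, 0, 0],
  [-1, 0, -0.004, 0, 0, 0, 0],
  [-1, 0, -0.006, 0, 0, 0, 0],
  [-1, 0, -0.008, 0, 0, 0, 0],
  [-1, 0, -0.008, 0, 0, 0, 0],
])

```text
clock: 6.2
eef_pos: [487.5, -122.1, 163.3]
tcp_rot: [-1.571, 0.002, -0.068]
contact_force: [-5.9, -0.8, -7.6]
opening: 0.132
```

servo_tool([
  [-1, 0, -0.001, 0, 0, 0, 0],
  [-1, 0, -0.001, 0, 0, 0, 0],
])

```text
clock: 6.45
eef_pos: [487.4, -122.1, 164.2]
tcp_rot: [-1.571, 0.002, -0.068]
contact_force: [-6.0, -0.6, -7.1]
opening: 0.129
```

servo_tool([
  [-1, -0.0005, -0.001, 0, 0, 0, 0],
  [-1, -0.0005, -0.001, 0, 0, 0, 0],
])

```text
clock: 6.7
eef_pos: [487.4, -122.1, 165.3]
tcp_rot: [-1.571, 0.001, -0.068]
contact_force: [-5.8, 0.7, -8.5]
opening: 0.131
```

servo_tool([
  [-1, 0, -0.001, 0, 0, 0, 0],
  [-1, 0, -0.001, 0, 0, 0, 0],
])

```text
clock: 6.95
eef_pos: [487.5, -122.1, 166.3]
tcp_rot: [-1.571, 0.001, -0.068]
contact_force: [-4.3, -0.5, -7.8]
opening: 0.134
```

servo_tool([
  [-1, 0, -0.001, 0, 0, 0, 0],
  [-1, 0, -0.001, 0, 0, 0, 0],
])

```text
clock: 7.2
eef_pos: [487.4, -122.1, 167.3]
tcp_rot: [-1.571, 0.001, -0.068]
contact_force: [-5.9, 0.2, -7.9]
opening: 0.131
```

```bash
python3 - <<'E'
from h import *
im=cv2.imread("pics/w2.png");cv2.imwrite("pics/w2c.png",cv2.resize(im[190:350,260:380],(600,800))[:590])
s=dict(eef_pos=np.array([487.2,-123.3,201.8]),tcp_rot=np.array([-1.571,-.001,-.067]));c=wcal(s)
d=np.array([.0665,.998,0]);e=np.array([.998,-.0665,0]);a=np.array([486.5,-121.7,0])
for z in(92,128,132,136,140,144):
    print(z,*[proj(c,a+q+[0,0,z]).round(1) for q in(13*d,13*e,-13*e)],[((proj(c,a+13*d+[0,0,z])-[260,190])*5).round()])
E
```

```text
92 [319.9 208.7] [341. 229.] [298.8 229.1] [array([299.,  93.])]
128 [319.8 227. ] [344.1 250. ] [295.7 250. ] [array([299., 185.])]
132 [319.8 229.3] [344.5 252.7] [295.3 252.7] [array([299., 197.])]
136 [319.8 231.8] [344.9 255.5] [294.8 255.5] [array([299., 209.])]
140 [319.8 234.3] [345.3 258.4] [294.4 258.4] [array([299., 222.])]
144 [319.8 236.9] [345.8 261.4] [294.  261.4] [array([299., 235.])]
```

View pics/w2c.png

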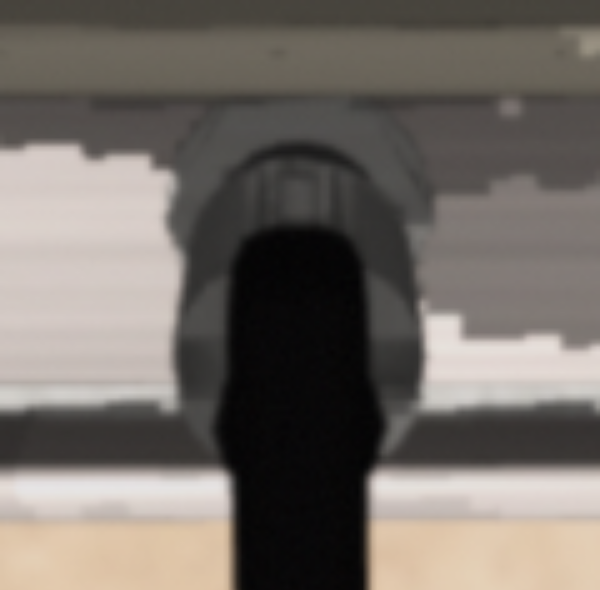

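The crop shows the rim ellipse centred around row 258–264, so the rim is at about 140–144 mm and the expected release lift is about 23–28 mm. A few more millimetres are safe before I go to single steps.

servo_tool([
  [-1, -0.0007, -0.001, 0, 0, 0, 0],
  [-1, -0.0007, -0.002, 0, 0, 0, 0],
  [-1, -0.0007, -0.003, 0, 0, 0, 0],
  [-1, -0.0007, -0.003, 0, 0, 0, 0],
])

```text
clock: 7.7
eef_pos: [487.4, -122.1, 170.5]
tcp_rot: [-1.571, -0.001, -0.068]
contact_force: [-2.3, 1.1, -7.3]
opening: 0.132
```

servo_tool([
  [-1, 0, -0.001, 0, 0, 0, 0],
  [-1, 0, -0.001, 0, 0, 0, 0],
])

```text
clock: 7.95
eef_pos: [487.3, -122.1, 171.5]
tcp_rot: [-1.571, -0.001, -0.068]
contact_force: [-1.2, 0.8, -8.4]
opening: 0.13
```

Lift is about 19.9 mm, with a spring pull of about 8 N. Continuing.

servo_tool([
  [-1, 0, -0.001, 0, 0, 0, 0],
  [-1, 0, -0.001, 0, 0, 0, 0],
])

```text
clock: 8.2
eef_pos: [487.3, -122.2, 172.5]
tcp_rot: [-1.571, -0.001, -0.068]
contact_force: [-0.4, 1.3, -7.1]
opening: 0.13
```

servo_tool([
  [-1, 0, -0.001, 0, 0, 0, 0],
  [-1, 0, -0.001, 0, 0, 0, 0],
])

```text
clock: 8.45
eef_pos: [487.3, -122.2, 173.5]
tcp_rot: [-1.571, -0.001, -0.068]
contact_force: [-1.1, 2.0, -7.7]
opening: 0.132
```

servo_tool([
  [-1, 0, -0.0008, 0, 0, 0, 0],
  [-1, 0, -0.0008, 0, 0, 0, 0],
])

```text
clock: 8.7
eef_pos: [487.3, -122.2, 174.2]
tcp_rot: [-1.571, -0.0, -0.068]
contact_force: [-0.2, 1.4, -9.2]
opening: 0.135
```

servo_tool([
  [-1, 0, -0.0008, 0, 0, 0, 0],
  [-1, 0, -0.0008, 0, 0, 0, 0],
])

```text
clock: 8.95
eef_pos: [487.2, -122.2, 175.0]
tcp_rot: [-1.571, -0.0, -0.068]
contact_force: [1.2, 0.5, -8.3]
opening: 0.131
```

servo_tool([
  [-1, 0, -0.0008, 0, 0, 0, 0],
  [-1, 0, -0.0008, 0, 0, 0, 0],
])

```text
clock: 9.2
eef_pos: [487.2, -122.2, 175.8]
tcp_rot: [-1.571, -0.0, -0.068]
contact_force: [0.9, 0.1, -8.0]
opening: 0.134
```

servo_tool([
  [-1, 0, -0.0005, 0, 0, 0, 0],
  [-1, 0, -0.0005, 0, 0, 0, 0],
])

```text
clock: 9.45
eef_pos: [487.2, -122.2, 176.3]
tcp_rot: [-1.571, -0.0, -0.068]
contact_force: [1.7, 1.4, -9.0]
opening: 0.13
```

servo_tool([
  [-1, 0, -0.0006, 0, 0, 0, 0],
  [-1, 0, -0.0006, 0, 0, 0, 0],
])

```text
clock: 9.7
eef_pos: [487.2, -122.2, 176.9]
tcp_rot: [-1.571, -0.0, -0.068]
contact_force: [1.4, 1.8, -9.7]
opening: 0.136
```

servo_tool([
  [-1, 0, -0.0006, 0, 0, 0, 0],
  [-1, 0, -0.0006, 0, 0, 0, 0],
])

```text
clock: 9.95
eef_pos: [487.2, -122.2, 177.5]
tcp_rot: [-1.571, -0.0, -0.068]
contact_force: [2.6, 0.7, -8.7]
opening: 0.135
```

servo_tool([
  [-1, 0.0003, -0.0006, 0, 0, 0, 0],
  [-1, 0.0003, -0.0006, 0, 0, 0, 0],
])

```text
clock: 10.2
eef_pos: [487.3, -122.2, 178.0]
tcp_rot: [-1.571, 0.0, -0.068]
contact_force: [1.4, 1.2, -8.6]
opening: 0.134
```

servo_tool([
  [-1, 0, -0.0006, 0, 0, 0, 0],
  [-1, 0, -0.0006, 0, 0, 0, 0],
])

```text
clock: 10.45
eef_pos: [487.2, -122.2, 178.6]
tcp_rot: [-1.571, 0.0, -0.068]
contact_force: [0.3, 0.6, -9.5]
opening: 0.134
```

servo_tool([
  [-1, 0, -0.0005, 0, 0, 0, 0],
  [-1, 0, -0.0005, 0, 0, 0, 0],
])

```text
clock: 10.7
eef_pos: [487.3, -122.2, 179.1]
tcp_rot: [-1.571, 0.0, -0.068]
contact_force: [0.7, 0.7, -9.1]
opening: 0.133
```

servo_tool([
  [-1, 0, -0.0005, 0, 0, 0, 0],
  [-1, 0, -0.0005, 0, 0, 0, 0],
])

```text
clock: 10.95
eef_pos: [487.2, -122.2, 179.6]
tcp_rot: [-1.571, 0.0, -0.068]
contact_force: [0.1, 0.3, -8.1]
opening: 0.133
```

servo_tool([
  [-1, 0, -0.0005, 0, 0, 0, 0],
  [-1, 0, -0.0005, 0, 0, 0, 0],
])

```text
clock: 11.2
eef_pos: [487.3, -122.2, 180.1]
tcp_rot: [-1.571, 0.0, -0.068]
contact_force: [-0.2, 0.8, -9.1]
opening: 0.134
```

servo_tool([
  [-1, 0, -0.0005, 0, 0, 0, 0],
  [-1, 0, -0.0005, 0, 0, 0, 0],
])

```text
clock: 11.45
eef_pos: [487.3, -122.2, 180.6]
tcp_rot: [-1.571, 0.0, -0.068]
contact_force: [-0.2, 0.8, -8.7]
opening: 0.129
```

servo_tool([
  [-1, 0, -0.0005, 0, 0, 0, 0],
  [-1, 0, -0.0005, 0, 0, 0, 0],
])

```text
clock: 11.7
eef_pos: [487.3, -122.2, 181.1]
tcp_rot: [-1.571, 0.0, -0.068]
contact_force: [-0.4, 0.1, -8.5]
opening: 0.133
```

servo_tool([
  [-1, 0, -0.0004, 0, 0, 0, 0],
  [-1, 0, -0.0004, 0, 0, 0, 0],
])

```text
clock: 11.95
eef_pos: [487.3, -122.2, 181.4]
tcp_rot: [-1.571, 0.0, -0.068]
contact_force: [-1.0, -0.0, -9.4]
opening: 0.129
```

```bash
python3 - <<'E'
from h import *
s=r.sense();print({k:np.round(s[k],2) for k in("clock","eef_pos","contact_force","wrist_torque")})
w=r.grab_frame("wrist")[:,:,::-1];c=r.grab_frame("scene")[:,:,::-1];d=r.grab_frame("side")[:,:,::-1]
f=lambda a:cv2.resize(a,(400,300))
cv2.imwrite("pics/m1.png",np.vstack([np.hstack([cv2.resize(w[160:360,220:420],(400,300)),cv2.resize(c[130:220,310:430],(400,300))]),np.hstack([cv2.resize(d[205:280,300:400],(400,300)),f(w)])]))
E
```

```text
{'clock': np.float64(11.95), 'eef_pos': array([ 487.27, -122.17,  181.43]), 'contact_force': array([-1.05, -0.02, -9.42]), 'wrist_torque': array([0.13, 0.22, 0.  ])}
```

View pics/m1.png

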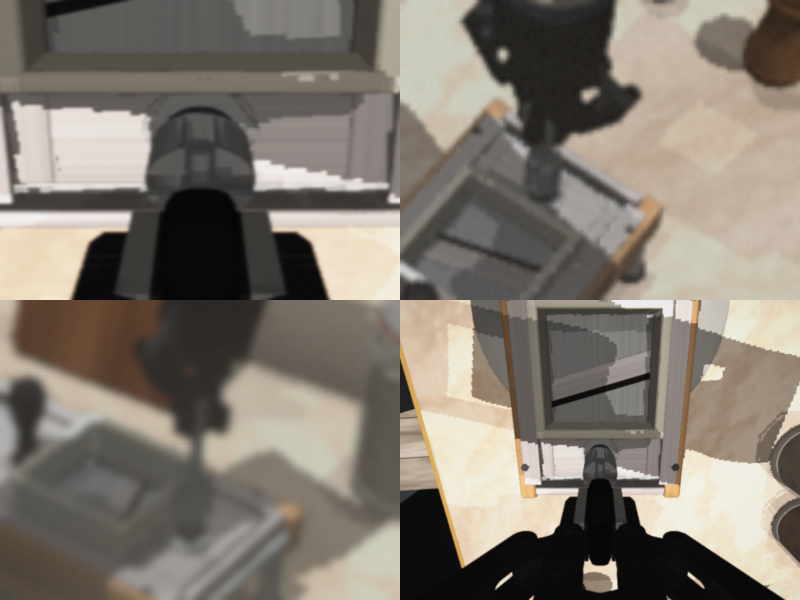

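The handle is up with bare stem showing, and the grip has not slipped. Two finer steps to feel for the stop.

servo_tool([
  [-1, 0, -0.0004, 0, 0, 0, 0],
  [-1, 0, -0.0004, 0, 0, 0, 0],
  [-1, 0, -0.0004, 0, 0, 0, 0],
])

```text
clock: 12.48
eef_pos: [487.3, -122.2, 181.7]
tcp_rot: [-1.571, 0.0, -0.068]
contact_force: [0.5, 1.1, -12.7]
opening: 0.134
```

The pull rose to 12.7 N, so this is the stop at about 30 mm of lift. I'll back off 0.7 mm and turn in stages.

servo_tool([
  [-1, 0, 0.0007, 0, 0, 0, 0],
  [-1, 0, 0.0007, 0, 0, 0, 0],
  [-1, 0, 0.0007, 0, 0, 0.5, 0],
  [-1, 0, 0.0007, 0, 0, 1, 0],
  [-1, 0, 0.0007, 0, 0, 1.5, 0],
  [-1, 0, 0.0007, 0, 0, 1.5, 0],
])

```text
clock: 13.22
eef_pos: [487.7, -122.3, 181.4]
tcp_rot: [-1.571, -0.001, -0.33]
contact_force: [-0.6, 0.5, -9.6]
opening: 0.133
```

servo_tool([
  [-1, 0, 0, 0, 0, 0.6, 0],
  [-1, 0, 0, 0, 0, 1.2, 0],
  [-1, 0, 0, 0, 0, 1.8, 0],
  [-1, 0, 0, 0, 0, 2.5, 0],
  [-1, 0, 0, 0, 0, 2.5, 0],
])

```text
clock: 13.85
eef_pos: [488.3, -122.6, 181.5]
tcp_rot: [-1.57, -0.002, -0.764]
contact_force: [3.4, -2.2, -10.2]
opening: 0.137
```

servo_tool([
  [-1, 0.0006, 0, 0.0001, 0, 0.6, 0],
  [-1, 0.0006, 0, 0.0001, 0, 1.2, 0],
  [-1, 0.0006, 0, 0.0001, 0, 1.8, 0],
  [-1, 0.0006, 0, 0.0001, 0, 2.5, 0],
  [-1, 0.0006, 0, 0.0001, 0, 2.5, 0],
])

```text
clock: 14.48
eef_pos: [488.7, -122.8, 181.5]
tcp_rot: [-1.569, -0.001, -1.199]
contact_force: [3.9, -1.9, -10.2]
opening: 0.131
```

servo_tool([
  [-1, 0.0005, 0, 0.0005, 0, 0.6, 0],
  [-1, 0.0005, 0, 0.0005, 0, 1.2, 0],
  [-1, 0.0005, 0, 0.0005, 0, 1.8, 0],
  [-1, 0.0005, 0, 0.0005, 0, 2.5, 0],
  [-1, 0.0005, 0, 0.0005, 0, 2.5, 0],
])

```text
clock: 15.1
eef_pos: [488.9, -123.0, 181.4]
tcp_rot: [-1.57, -0.0, -1.634]
contact_force: [2.6, -1.7, -9.7]
opening: 0.135
```

servo_tool([
  [-1, 0, 0.001, 0.0004, 0, 0, 0],
  [-1, 0, 0.002, 0.0004, 0, 0, 0],
  [-1, 0, 0.003, 0.0004, 0, 0, 0],
  [-1, 0, 0.004, 0.0004, 0, 0, 0],
  [-1, 0, 0.004, 0.0004, 0, 0, 0],
])

```text
clock: 15.72
eef_pos: [488.9, -122.8, 177.1]
tcp_rot: [-1.571, 0.0, -1.639]
contact_force: [1.8, -1.4, -9.8]
opening: 0.131
```

servo_tool([
  [-1, 0, 0.0008, 0, 0, 0, 0],
  [-1, 0, 0.0008, 0, 0, 0, 0],
])

```text
clock: 15.98
eef_pos: [488.9, -122.9, 176.3]
tcp_rot: [-1.571, 0.0, -1.639]
contact_force: [1.9, -1.7, -9.5]
opening: 0.13
```

servo_tool([
  [-1, 0, 0.0006, 0, 0, 0, 0],
  [-1, 0, 0.0006, 0, 0, 0, 0],
])

```text
clock: 16.23
eef_pos: [488.9, -122.8, 175.8]
tcp_rot: [-1.571, 0.0, -1.639]
contact_force: [1.8, -1.0, -8.9]
opening: 0.13
```

servo_tool([
  [-1, 0, 0.0006, 0, 0, 0, 0],
  [-1, 0, 0.0006, 0, 0, 0, 0],
])

```text
clock: 16.48
eef_pos: [488.9, -122.8, 175.1]
tcp_rot: [-1.571, 0.0, -1.639]
contact_force: [2.6, -2.0, -9.0]
opening: 0.131
```

servo_tool([
  [-1, 0, 0.0006, 0, 0, 0, 0],
  [-1, 0, 0.0006, 0, 0, 0, 0],
  [-1, 0, 0.0006, 0, 0, 0, 0],
])

```text
clock: 16.85
eef_pos: [488.9, -122.8, 174.6]
tcp_rot: [-1.571, 0.0, -1.639]
contact_force: [2.1, -1.5, -6.4]
opening: 0.132
```

servo_tool([
  [-1, 0, 0.0005, 0, 0, 0, 0],
  [-1, 0, 0.0005, 0, 0, 0, 0],
  [-1, 0, 0.0005, 0, 0, 0, 0],
])

```text
clock: 17.23
eef_pos: [489.0, -122.9, 174.4]
tcp_rot: [-1.571, -0.0, -1.639]
contact_force: [-0.9, -1.4, 2.1]
opening: 0.133
```

It is resting in the groove. Releasing and rising.

servo_tool([
  [-0.5, 0, 0, 0, 0, 0, 0],
  [-0.3, 0, 0, 0, 0, 0, 0],
  [-0.1, 0, 0, 0, 0, 0, 0],
  [0.2, 0, 0, 0, 0, 0, 0],
  [0.2, 0, -0.02, 0, 0, 0, 0],
  [0.2, 0, -0.05, 0, 0, 0, 0],
  [0.2, 0, -0.09, 0, 0, 0, 0],
  [0.2, 0, -0.09, 0, 0, 0, 0],
])

```text
clock: 18.23
eef_pos: [490.7, -123.3, 267.0]
tcp_rot: [-1.565, -0.001, -1.639]
contact_force: [0.6, -0.1, 0.1]
opening: 0.601
```

```bash
python3 - <<'E'
from h import *
s=r.sense();print({k:np.round(s[k],3) for k in("clock","eef_pos","tcp_rot","contact_force","opening","qpos")})
w=r.grab_frame("wrist")[:,:,::-1];cv2.imwrite("pics/w3.png",w)
E
```

```text
{'clock': np.float64(18.225), 'eef_pos': array([ 490.689, -123.288,  267.047]), 'tcp_rot': array([-1.565e+00, -1.000e-03, -1.639e+00]), 'contact_force': array([ 0.575, -0.104,  0.147]), 'opening': np.float64(0.601), 'qpos': array([-0.249,  0.128,  1.846,  0.   ,  1.162,  1.39 ])}
```

View pics/w3.png

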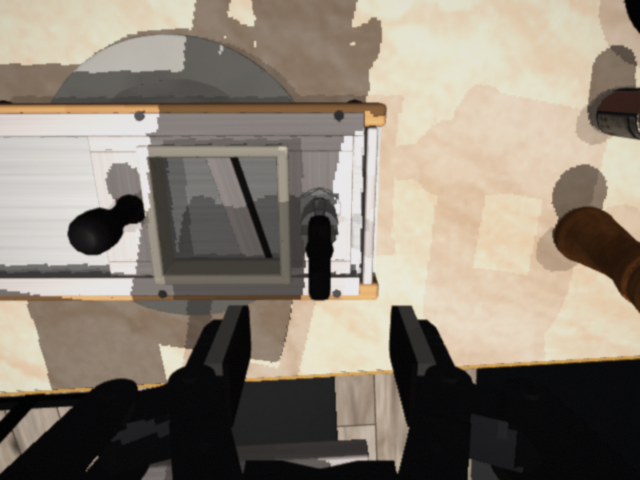

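The wrist view shows the handle standing crosswise (its end at (319,298)), so it is parked by itself. The knob is at about (91,236). Measuring the knob again.

```bash
python3 - <<'E'
from h import *
s=r.sense();print(np.round(s["eef_pos"],1),np.round(s["tcp_rot"],3))
s2=dict(eef_pos=np.array([490.7,-123.3,267.05]),tcp_rot=np.array([-1.565,-.001,-1.639]));c=wcal(s2)
im=cv2.imread("pics/w3.png")
print(blobs(im,(50,150,180,270),45,100))
im2=im[200:262,55:115];m=(im2.max(2)<40).astype(np.uint8);co=max(cv2.findContours(m,0,2)[0],key=cv2.contourArea)
print(cv2.minEnclosingCircle(co))
print(plane(c,(91,236),147),proj(c,np.array([495.4,20.8,147])))
t=np.array([495.4,20.8,130])-s["eef_pos"];R=Ro.from_euler('xyz',s['tcp_rot']).as_matrix();print(R.T@t)
E
```

```text
[ 489.7 -123.   265.3] [-1.568 -0.    -1.639]
[(np.int32(2515), array([104.5, 225. ]), array([ 69, 195,  75,  59]))]
((39.96575164794922, 27.529354095458984), 27.995756149291992)
[493.21256514  25.18109051 147.        ] [ 96.91438798 232.3364235 ]
[-143.93254087  135.19625765   -4.49725984]
```

servo_tool([
  [0.6, -0.04, 0, -0.005, 0, 0, 0],
  [0.6, -0.08, 0, -0.005, 0, 0, 0],
  [0.6, -0.12, 0.02, -0.005, 0, 0, 0],
  [0.6, -0.146, 0.05, -0.005, 0, 0, 0],
  [0.6, -0.146, 0.06, -0.005, 0, 0, 0],
  [0.6, -0.146, 0.06, -0.005, 0, 0, 0],
  [0.6, -0.146, 0.06, -0.005, 0, 0, 0],
])

```text
clock: 19.15
eef_pos: [494.3, 22.4, 204.6]
tcp_rot: [-1.57, -0.0, -1.64]
contact_force: [-0.3, 0.2, 1.0]
opening: 0.797
```

```bash
python3 - <<'E'
from h import *
s=r.sense();print({k:np.round(s[k],3) for k in("clock","eef_pos","tcp_rot","contact_force","opening")})
im=r.grab_frame("wrist")[:,:,::-1].copy();c=wcal(s);cv2.imwrite("pics/w4.png",im)
k=np.array([495.4,20.8,147]);p=proj(c,k);print(p)
u,v=p.astype(int)
m=(im[v-70:v+70,u-60:u+60].max(2)<40).astype(np.uint8);co=max(cv2.findContours(m,0,2)[0],key=cv2.contourArea)
print(cv2.boundingRect(co)+np.array([u-60,v-70,0,0]))
m=(im.max(2)<40)
for w in range(v-60,v+70,8):
    q=np.where(m[w,u-70:u+70])[0]+u-70
    if len(q):print(w,q.min(),q.max(),plane(c,(q.mean(),w),147).round(1)[:2])
E
```

```text
{'clock': np.float64(19.15), 'eef_pos': array([494.27 ,  22.353, 204.602]), 'tcp_rot': array([-1.57, -0.  , -1.64]), 'contact_force': array([-0.284,  0.244,  1.   ]), 'opening': np.float64(0.797)}
[324.77073531 258.60642335]
[295 207  56  81]
214 307 337 [518.7  20.6]
222 304 340 [514.6  20.9]
230 305 339 [510.6  21.2]
238 301 344 [506.4  21.2]
246 298 347 [502.2  21.5]
254 296 349 [498.   21.8]
262 296 349 [493.6  22.1]
270 297 348 [489.3  22.4]
278 301 343 [484.9  22.9]
286 313 332 [480.4  23. ]
326 346 352 [456.1  10.6]
```

View pics/w4.png

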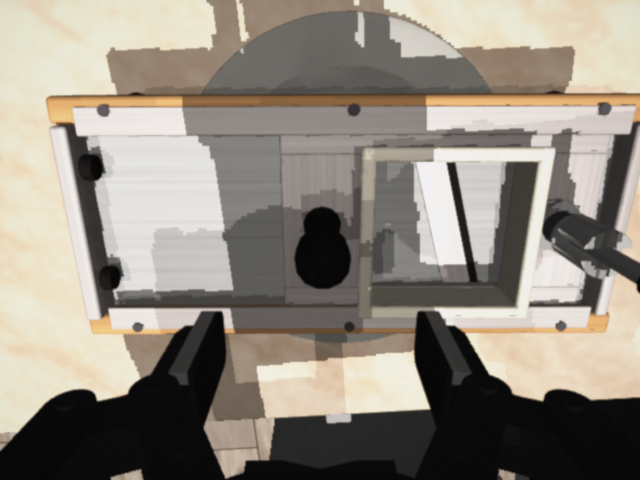

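The knob is at (322,259) → (495.3, 22.0), consistent. Going down and gripping it lightly.

servo_tool([
  [0.6, 0, 0.03, 0.001, 0, 0, 0],
  [0.6, 0, 0.055, 0.001, 0, 0, 0],
  [0.6, 0, 0.072, 0.001, 0, 0, 0],
  [0.6, 0, 0.074, 0.001, 0, 0, 0],
  [0.2, 0, 0.074, 0.001, 0, 0, 0],
  [0, 0, 0.074, 0.001, 0, 0, 0],
  [-0.3, 0, 0.074, 0.001, 0, 0, 0],
  [-1, 0, 0.074, 0.001, 0, 0, 0],
  [-1, 0, 0.074, 0.001, 0, 0, 0],
  [-1, 0, 0.074, 0.001, 0, 0, 0],
], grip_force=25)

```text
clock: 20.45
eef_pos: [495.3, 23.0, 130.8]
tcp_rot: [-1.57, -0.0, -1.639]
contact_force: [-0.8, -0.3, 5.8]
opening: 0.313
```

servo_tool([
  [-1, -0.001, -0.0005, 0, 0, 0, 0],
  [-1, -0.004, -0.0005, 0, 0, 0, 0],
  [-1, -0.008, -0.0005, 0, 0, 0, 0],
  [-1, -0.013, -0.0005, 0, 0, 0, 0],
  [-1, -0.018, -0.0005, 0, 0, 0, 0],
  [-1, -0.023, -0.0005, 0, 0, 0, 0],
  [-1, -0.028, -0.0005, 0, 0, 0, 0],
  [-1, -0.033, -0.0005, 0, 0, 0, 0],
  [-1, -0.037, -0.0005, 0, 0, 0, 0],
  [-1, -0.04, -0.0005, 0, 0, 0, 0],
  [-1, -0.04, -0.0005, 0, 0, 0, 0],
])

```text
clock: 21.82
eef_pos: [498.0, 63.8, 130.9]
tcp_rot: [-1.57, 0.001, -1.639]
contact_force: [1.2, 0.9, 5.5]
opening: 0.313
```

servo_tool([
  [-1, -0.002, -0.0005, 0, 0, 0, 0],
  [-1, -0.007, -0.0005, 0, 0, 0, 0],
  [-1, -0.013, -0.0005, 0, 0, 0, 0],
  [-1, -0.019, -0.0005, 0, 0, 0, 0],
  [-1, -0.025, -0.0005, 0, 0, 0, 0],
  [-1, -0.031, -0.0005, 0, 0, 0, 0],
  [-1, -0.037, -0.0005, 0, 0, 0, 0],
  [-1, -0.043, -0.0005, 0, 0, 0, 0],
  [-1, -0.049, -0.0005, 0, 0, 0, 0],
  [-1, -0.053, -0.0005, 0, 0, 0, 0],
  [-1, -0.056, -0.0005, 0, 0, 0, 0],
  [-1, -0.056, -0.0005, 0, 0, 0, 0],
])

```text
clock: 23.32
eef_pos: [501.6, 119.5, 131.0]
tcp_rot: [-1.571, 0.001, -1.639]
contact_force: [5.2, 1.8, -3.3]
opening: 0.31
```

servo_tool([
  [-1, -0.002, 0, 0.0004, 0, 0, 0],
  [-1, -0.004, 0, 0.0004, 0, 0, 0],
  [-1, -0.006, 0, 0.0004, 0, 0, 0],
  [-1, -0.008, 0, 0.0004, 0, 0, 0],
  [-1, -0.008, 0, 0.0004, 0, 0, 0],
])

```text
clock: 23.95
eef_pos: [502.1, 127.1, 131.0]
tcp_rot: [-1.571, 0.0, -1.639]
contact_force: [3.2, -0.0, -1.7]
opening: 0.31
```

servo_tool([
  [-1, -0.001, 0, 0, 0, 0, 0],
  [-1, -0.001, 0, 0, 0, 0, 0],
])

```text
clock: 24.2
eef_pos: [502.2, 127.8, 131.0]
tcp_rot: [-1.571, -0.0, -1.639]
contact_force: [2.0, -1.6, -3.2]
opening: 0.31
```

servo_tool([
  [-1, -0.001, 0, 0, 0, 0, 0],
  [-1, -0.001, 0, 0, 0, 0, 0],
])

```text
clock: 24.45
eef_pos: [502.3, 128.8, 131.0]
tcp_rot: [-1.571, -0.0, -1.639]
contact_force: [1.6, -1.1, -3.1]
opening: 0.31
```

servo_tool([
  [-1, -0.001, 0, 0, 0, 0, 0],
  [-1, -0.001, 0, 0, 0, 0, 0],
])

```text
clock: 24.7
eef_pos: [502.3, 129.8, 131.0]
tcp_rot: [-1.571, -0.0, -1.639]
contact_force: [0.3, -0.3, -3.4]
opening: 0.313
```

servo_tool([
  [-1, -0.001, 0, 0, 0, 0, 0],
  [-1, -0.001, 0, 0, 0, 0, 0],
])

```text
clock: 24.95
eef_pos: [502.3, 130.0, 130.9]
tcp_rot: [-1.571, -0.002, -1.639]
contact_force: [1.6, -6.6, -2.1]
opening: 0.31
```

Buffers reached. One small extra press, then I check that the force settles.

servo_tool([
  [-1, -0.0004, 0, 0, 0, 0, 0],
  [-1, -0.0004, 0, 0, 0, 0, 0],
  [-1, -0.0004, 0, 0, 0, 0, 0],
])

```text
clock: 25.32
eef_pos: [502.3, 130.0, 131.0]
tcp_rot: [-1.571, -0.002, -1.639]
contact_force: [1.2, -8.5, -2.6]
opening: 0.308
```

servo_tool([
  [-0.2, 0, 0, 0, 0, 0, 0],
  [0, 0, 0, 0, 0, 0, 0],
  [0.3, 0, 0, 0, 0, 0, 0],
  [0.4, 0, 0, 0, 0, 0, 0],
  [0.4, 0, -0.02, 0, 0, 0, 0],
  [0.4, 0, -0.06, 0, 0, 0, 0],
  [0.4, 0.02, -0.12, 0, 0, 0, 0],
  [0.4, 0.05, -0.14, 0, 0, 0, 0],
  [0.4, 0.05, -0.14, 0, 0, 0, 0],
  [0.4, 0.05, -0.14, 0, 0, 0, 0],
  [0.4, 0.05, -0.14, 0, 0, 0, 0],
])

```text
clock: 26.7
eef_pos: [498.7, 81.9, 269.9]
tcp_rot: [-1.573, -0.0, -1.639]
contact_force: [0.5, 0.2, -0.2]
opening: 0.695
```

```bash
python3 - <<'E'
from h import *
s=r.sense();print({k:np.round(s[k],3) for k in("clock","eef_pos","tcp_rot","contact_force","opening")})
im=r.grab_frame("wrist")[:,:,::-1].copy();c=wcal(s);cv2.imwrite("pics/w5.png",im)
d=np.array([.0665,.998]);k=np.array([495.3,22.0])+108.5*d
print("knob exp",proj(c,np.array([*k,147])),"handle exp",proj(c,np.array([*(k-144*d),192])))
E
```

```text
{'clock': np.float64(26.7), 'eef_pos': array([498.69 ,  81.866, 269.882]), 'tcp_rot': array([-1.573, -0.   , -1.639]), 'contact_force': array([ 0.532,  0.164, -0.226]), 'opening': np.float64(0.695)}
knob exp [245.8975651  220.94777426] handle exp [496.66429929 244.89378806]
```

View pics/w5.png

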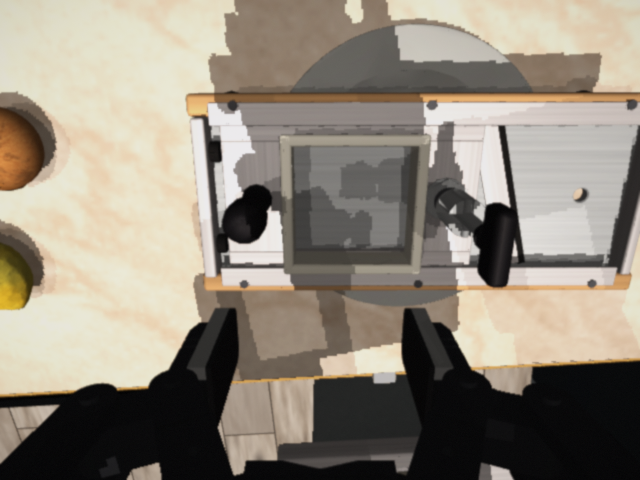

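The carriage touches both buffers (left, u≈217–222). The knob is at (245,221), as predicted. The handle (495,245) is still up and crosswise, and the empty lock hole shows at (580,195). Handing in.

```bash
python3 -c "
from rig import r
print(r.sign_off())"
```

```text
the job is handed in; nothing more can be done
None
```

The plunger is parked in its rest groove and the carriage is home against the rubber buffers. The job was handed in at about 27 s of the 67 s allowed; no verdict came back.

- **Plunger:** I lifted the T-handle about 30 mm to its stop, where the pull peaked at 12.7 N. I backed off 0.7 mm, turned it a quarter turn clockwise and eased it down to about 23 mm of lift. It has stayed up since I let go.
- **Carriage:** I slid it by the knob until it stopped firmly at the buffers, pressing with about 8.5 N, then let go and moved clear. My measured travel is about 108.5 mm from the start of the slide. The nominal figure is 110 mm; the difference is within my camera error and the carriage's starting play.
- **Last picture:** It shows the carriage touching both buffers, with the knob at the predicted pixel. The handle is raised and crosswise, and the lock hole is clear. The force on the tool is about zero.
- **Other readings:** While lifting and turning, side forces on the handle reached about 6 N. I corrected them as I went, and the combined load I read stayed below 13 N. I did not re-measure the onion, lemon, mill or jar, but the arm did not go near them.

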